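# Hold the sample crate's sprung gate wide

### The arm

A 6-joint arm with a two-finger parallel gripper is mounted at the origin on a cart in front of the work surface, level with it; the furniture and walls round the work are solid. World frame = base frame: x ahead of the robot, y to its left, z up, the work surface at z = 0. Lengths are in m, angles in degrees, forces in N, time in s.
With the tool pointing down it reaches from about 0.4 to 0.825 m from the base axis. Payload 7 kg.
Tool frame: the origin (TCP) lies at the very end of the fingers, on their centre line; the grasp point (between the pads) lies tcp_to_grasp behind it (tcp_to_grasp is the distance from the TCP to the grasp point, in m); x points along the fingers, y is the direction in which the jaws open and shut, and the axes are right-handed (so a half turn about x gives the same grasp; the last joint's range is limited). The gripper opens to 88 mm and grips with 3 to 60 N. Pads are 19 mm wide; open, the fingers measure 130 mm over their backs; the gripper's body (78 mm by 193 mm) begins 47 mm behind the grasp point.
Start: joints at [-51.962, 20.546, 0.682, 0, -70.136, -16.507], TCP at [0.248, -0.628, 0.227] pointing down, gripper open.
Joint ranges: [-176.03, 176.03], [-82.01, 121.73], [-58.28, 71.71], [-173.87, 95.51], [-174.79, -0.11], [-173.66, 173.66]. Speed limits (degrees/s): [136.94, 136.94, 172.46, 180, 180, 180].

### API

Orientations are given as [roll, pitch, yaw] about the fixed x, y, z axes, in that order (R = Rz(yaw) Ry(pitch) Rx(roll)).
In Python, from plant import * gives the robot as it stands. The module is installed in compiled form; this text tells all that it offers.
- The arm moves only by the shell command python3 -m pendant 'ROWS'. ROWS is JSON, a list of rows, each an object with "claw": the finger opening in mm, from 0 to 87.6; "linear": the shift along the tool's x, y, z in mm, a list of three; "twist": the turn about the tool's x in rad. In form: [{"claw": claw, "linear": [tx, ty, tz], "twist": twist}, ...]. A call has exactly 10 rows; each row shifts and turns the commanded pose from where the row before left it, along the tool's axes as they then stand; what a row does not reach is not made up. A row lasts 1/12 s, in which the tool goes at most 41.7 mm and 7.16 degrees, less where a joint would pass 70% of its speed; a pose out of reach is approached as far as the arm can. A call with a gripper value outside its range is refused whole. The fingers move at their own pace and stop on an object; the grip force is fixed at half the most. Time passes only in rows, so rows that do not move let the fingers close, or fill a call up. It gives the time, the measured TCP pose, the force and the opening at its end, in the units of the state.
- get_obs(): the state, without advancing time (a new reading comes with each control period).
- snapshot(name): name is "scene" or "top" or "wrist"; returns (picture, depth): 400x640x3 uint8, red, green, blue; 400x640 float32, m along the optical axis (not along the pixel's ray), 0 where there is no reading.
- camera_params(name): a dict with "fx", "fy", "cx", "cy" (pixels), "rvec" (rotation vector, rad) and "tvec" (3), from world to camera coordinates, as OpenCV has them. Camera axes: x right, y down, z forward; pixel columns grow to the right and rows downward; lengths in m; the calibration is good to about 2 mm. A picture is of the moment at which its call begins: read the wrist's pose just before it. camera_params takes no time and is no camera call; for the wrist camera it gives the pose at the moment of the call.
- close_job(): hands the job in, once; it reports no verdict.
Trained networks look in the newest picture that a camera, given by its name, has taken for a name from the list of things; names that differ only in an ending like _2 or _b are one class to them, and where a whole thing is asked for, a point or a joint stands for the part that bears it (a point fixed in the world has none). Each returns a list of dicts, best first, with "confidence" (0 to 1); they miss things now and then, are a little off and sometimes report something else, mostly with a low value. They report only what shows in the picture. A call takes as long as a camera call.
- boxes_of(camera, target): "xy" ([column, row] in pixels, amid what is visible of it).
The state is a dict: "clock": time; "joint_pos": joint angles; "qvel": joint speeds; "tau": joint torques, N m; "tool_pos": TCP position; "orientation": TCP orientation; "force": force on the tool from outside, world axes, zero at the start; "moment": the same for the moment, N m; "opening": finger opening in m.
Only numpy, scipy, OpenCV 4.12 (cv2) and the standard library are available. Lean on these libraries where they do the work, as an engineer would, in place of code of your own. Each camera call takes 0.05 s, during which the arm holds its last target. There are 200 camera calls.

### The job

Open the slatted gate on the front of the sample crate so that a colleague can take the tins out: first squeeze the two tabs of the smaller catch (narrow, lower tabs) fully together while the larger catch still holds the gate, then squeeze the tabs of the larger catch (broad, taller tabs) fully together. Take the gate by the upright round post on its front, swing it out past the click of its detent until it stands about square to the crate's front or wider, and finish while still holding the post there, because the sprung gate swings back if let go. Do not shove the tins or the things standing round the crate.

Things in the scene. Friction and masses are not known exactly. Their poses are not given: they have to be found in the camera images.
- crate: open-topped plywood crate, 180 deep (x) x 260 wide (y) x 100 mm high, fixed to the desk. Origin: on the desk at the middle of its front face; +x points into the crate, +y to the hinge side, z up. A beam along the top of its front (36 mm deep, top at 100 mm) carries both catches, 18 mm behind the front face, at y = -35 and +65 mm; which catch is where changes.
- small_catch: smaller squeeze catch, steel, on the beam; origin: middle of its underside, 100 mm above the desk, axes as the crate's. Two upright tabs, 12 mm wide (x), 6 mm thick (y), tops 50 mm above the origin, stand at y = -19 and +19 mm: 44 mm over their outer faces, 24 mm when fully squeezed. Bolt, guides and the gate's eye beside them reach at most 24 mm above the origin.
- large_catch: larger squeeze catch, same build as the smaller one, but tabs 28 mm wide (x) and tops 62 mm above the origin. Origin: middle of its underside, 100 mm above the desk; axes as the crate's.
- small_tab (a joint): travel of each tab of the smaller catch, m: 0 apart (bolt through the gate's eye), 0.010 fully squeezed together (bolt drawn; clear of the eye from 0.005). The two tabs are linked, slide along y towards the middle with a light friction of a few newtons, and stay where they are left.
- large_tab (a joint): the same for the larger catch, m: 0 apart (bolt through the gate's eye), 0.010 fully squeezed together; linked tabs, light friction, they stay where they are left
- gate (a joint): opening angle of the gate, rad: 0 shut, stop at 1.75; it turns clockwise seen from above, the free edge coming out towards the robot. A light spring closes it (1 to 2 N at the post); a sprung detent lies between 0.4 and 1.0 (about 5 N at the post to pass it); let go beyond that, it falls back to about 1.0.
- gate_hinge (a point): point on the gate's upright hinge axis, 100 mm above the desk, 9 mm in front of the crate's front face and 118 mm to the +y side of its middle. The gate is 12 mm thick, 236 mm long, 12 to 100 mm above the desk.
- gate_post: upright round steel post (a sleeve free to turn on its pin) on the gate, 17 mm in diameter, the part to hold. Origin: on its axis, 135 mm above the desk; free from 75 to 151 mm above the desk, below that a bracket goes back to the gate. Gate shut, it stands 45 mm in front (-x) of the hinge axis and 150 mm from it along the gate (-y), and swings with the gate.
- sample_tin_a: round grey tin, 70 mm across, 48 mm high, loose in the crate; origin under its middle. Leave it.
- sample_tin_b: round grey tin, 70 mm across, 48 mm high, loose in the crate; origin under its middle. Leave it.
- tape_masking: roll of tape lying flat, 92 mm across, 25 mm high, right of the crate; origin under its middle. Leave it.
- stamp_lot: wooden hand stamp, 25x48x73 mm, left of the crate; origin under its middle. Leave it.
- cup_steel: small steel cup, 65 mm across, 48 mm high, left of the crate; origin under its middle. Leave it.
- mug_desk: mug, 92x127x95 mm, at the right front of the desk; origin under its middle. Leave it.

How it is judged (in metres and radians):
On the way, in this order (a step that is already met when the one before it is completed fails the run):
1. the smaller catch is squeezed together while the larger still holds the shut gate (value of joint small_tab above 0.007 m and value of joint large_tab below 0.003 m and value of joint gate below 0.1 rad), for 0.2 s.
2. the larger catch is squeezed together too, the gate still shut (value of joint each of small_tab, large_tab above 0.007 m and value of joint gate below 0.1 rad), for 0.2 s.
3. the gate is swung past its detent (value of joint gate above 1.15 rad), for 0.1 s.
At the end, for the whole second after the job is handed in: Both catches are drawn (tabs at least 6 mm in), the gate stands still, open by at least 1.25 rad (72 degrees), the fingers hold its post (contact over 1 N), and no tin or other loose thing has been moved by 30 mm or more (value of joint gate above 1.25 rad and value of joint each of small_tab, large_tab above 0.006 m and velocity of joint gate between -0.15 and 0.15 rad/s and contact force between the fingers and gate_post above 1 N and distance of each of tape_masking, stamp_lot, cup_steel, mug_desk, sample_tin_a, sample_tin_b from where it was at the start of the episode below 0.03 m); the arm keeps its last pose, push and grip.
It fails at once if the larger catch is squeezed before the smaller (value of joint large_tab above 0.005 m and value of joint small_tab below 0.005 m).
It fails at once if a tin or a thing beside the crate is shoved (distance of any of tape_masking, stamp_lot, cup_steel, mug_desk, sample_tin_a, sample_tin_b from where it was at the start of the episode above 0.03 m).
It also fails if it takes over 61 s, if anything falls off the work surface, if the arm or the gripper's body presses on something with over 40 N, if the wrist force passes 120 N, or if a joint passes its speed limit or range.

## Working session

There is one attempt and no reset: what is moved stays moved. The work goes in short steps, Python scripts to look and compute and a shell command to move; the robot and the scene stay as the last step left them, time stands still between calls to the robot, and variables do not carry over. Pictures are saved under pics/ and viewed, about 8 in all and at most 12, crops included, and the job is handed in when it is done.

```bash
mkdir -p pics
cat > h.py <<'E'
from plant import *
import numpy as np, cv2
from scipy.spatial.transform import Rotation as R
def cam(n):
    p=camera_params(n); return p, cv2.Rodrigues(np.array(p["rvec"],float))[0], np.array(p["tvec"],float).ravel()
def cloud(n,d):
    p,Rm,t=cam(n); v,u=np.mgrid[0:d.shape[0],0:d.shape[1]]
    c=np.stack([(u-p["cx"])/p["fx"]*d,(v-p["cy"])/p["fy"]*d,d],-1)
    w=(c-t)@Rm; w[d<=0]=np.nan; return w
def px(n,P):
    p,Rm,t=cam(n); c=Rm@np.array(P)+t; return [p["fx"]*c[0]/c[2]+p["cx"],p["fy"]*c[1]/c[2]+p["cy"]]
E
python3 - <<'E'
from h import *
o=get_obs(); print(o)
for n in ["scene","top"]:
    im,d=snapshot(n); cv2.imwrite(f"pics/{n}0.png",im[:,:,::-1]); w=cloud(n,d); np.save(n+".npy",w)
    for t in ["crate","small_catch","large_catch","gate_post","mug_desk","cup_steel","stamp_lot","tape_masking","sample_tin_a"]:
        for r in boxes_of(n,t)[:2]:
            c,q=map(int,r["xy"]); print(n,t,r["xy"],round(r["confidence"],2),np.round(w[q,c],3))
import plant
print([x for x in dir(plant) if 'tcp' in x.lower()], globals().get('tcp_to_grasp'))
E
```

```text
{'clock': 0.0, 'joint_pos': array([-5.19639749e+01,  2.05920347e+01,  6.32634887e-01, -2.03171923e-02,
       -7.01347267e+01, -1.65065089e+01]), 'qvel': array([-0.04612224,  0.03942332,  0.08531222, -0.02776353,  0.06659951,
       -0.05879445]), 'tau': array([-1.57075365e-04, -5.82728863e+01,  2.93060786e+01,  6.99712381e+00,
        7.12120032e-03, -1.60877821e-04]), 'tool_pos': array([ 0.24750121, -0.62745662,  0.22560664]), 'orientation': array([ 95.0378729 ,  89.90395463, 116.56046939]), 'force': array([-0.10292554, -0.58501743, -0.13819507]), 'moment': array([-0.02078818, -0.03151245, -0.01579335]), 'opening': 0.08795509293463948}
scene crate [283.7, 201.1] 0.61 [ 0.789 -0.016  0.013]
scene small_catch [280.1, 210.6] 0.97 [0.654 0.058 0.107]
scene small_catch [281.7, 204.7] 0.47 [ 0.781 -0.005  0.012]
scene large_catch [309.9, 188.2] 0.75 [ 0.68  -0.045  0.119]
scene gate_post [306.5, 216.5] 0.64 [ 0.631 -0.005  0.073]
scene mug_desk [313.1, 180.8] 0.45 [ 0.681 -0.059  0.139]
scene cup_steel [220.5, 267.9] 0.88 [0.647 0.242 0.009]
scene cup_steel [280.1, 201.0] 0.37 [ 0.796 -0
[... 198 characters left out ...]
mple_tin_a [265.0, 203.7] 0.5 [0.761 0.054 0.056]
top crate [309.3, 155.9] 0.77 [0.763 0.001 0.009]
top large_catch [322.3, 170.7] 0.78 [ 0.713 -0.042  0.015]
top large_catch [330.3, 173.1] 0.35 [ 0.671 -0.065  0.163]
top gate_post [325.6, 198.6] 0.52 [ 0.601 -0.052  0.153]
top cup_steel [224.2, 196.2] 0.92 [0.623 0.269 0.008]
top cup_steel [375.6, 184.2] 0.42 [ 0.673 -0.213  0.002]
top stamp_lot [251.2, 178.0] 0.58 [0.671 0.174 0.069]
top tape_masking [371.2, 201.7] 0.85 [ 0.618 -0.2    0.002]
top tape_masking [326.2, 153.3] 0.52 [ 0.757 -0.053  0.06 ]
top sample_tin_a [289.3, 155.7] 0.88 [0.748 0.061 0.061]
top sample_tin_a [327.1, 156.2] 0.62 [ 0.748 -0.057  0.058]
['tcp_to_grasp'] 0.0188
```

Run:
```python
from h import *
a=cv2.imread("pics/top0.png")[110:260,180:440]; b=cv2.imread("pics/scene0.png")[130:330,180:440]
cv2.imwrite("pics/c0.png",np.vstack([cv2.resize(a,(520,300),interpolation=2),cv2.resize(b[:150],(520,300),interpolation=2)]))
for n in ["top","scene"]:
    w=np.load(n+".npy").reshape(-1,3); w=w[(w[:,0]>.5)&(w[:,0]<.95)&(abs(w[:,1])<.25)]
    for lo,hi in [(.143,.156),(.158,.17),(.095,.106)]:
        s=w[(w[:,2]>lo)&(w[:,2]<hi)]; print(n,lo,len(s)); 
        if lo>.1: print(np.round(s[np.argsort(s[:,1])][::max(1,len(s)//25)],3).tolist())
        elif n=="top":
            r=cv2.minAreaRect((s[:,:2]*1000).astype(np.float32)); print(r, cv2.boxPoints(r))
```

```text
top 0.143 137
[[0.943, -0.24, 0.146], [0.947, -0.233, 0.152], [0.597, -0.061, 0.147], [0.599, -0.058, 0.152], [0.599, -0.055, 0.152], [0.601, -0.052, 0.153], [0.598, -0.049, 0.153], [0.598, -0.047, 0.153], [0.656, -0.026, 0.147], [0.664, 0.032, 0.148], [0.664, 0.034, 0.148], [0.654, 0.071, 0.15], [0.659, 0.074, 0.153], [0.906, 0.141, 0.151], [0.921, 0.143, 0.145], [0.949, 0.146, 0.152], [0.894, 0.156, 0.15], [0.892, 0.164, 0.153], [0.891, 0.17, 0.149], [0.89, 0.176, 0.151], [0.888, 0.188, 0.148], [0.888, 0.194, 0.146], [0.889, 0.203, 0.145], [0.888, 0.215, 0.145], [0.886, 0.227, 0.144], [0.886, 0.236, 0.143], [0.885, 0.243, 0.152], [0.884, 0.248, 0.155]]
top 0.158 118
[[0.944, -0.228, 0.164], [0.948, -0.225, 0.168], [0.936, -0.219, 0.168], [0.669, -0.068, 0.162], [0.681, -0.067, 0.16], [0.669, -0.065, 0.162], [0.679, -0.065, 0.165], [0.674, -0.062, 0.163], [0.686, -0.062, 0.16], [0.659, -0.028, 0.163], [0.67, -0.028, 0.165], [0.682, -0.028, 0.163], [0.665, -0.026, 0.162], [0.676, -0.025, 0.163], [0.893, 0.141, 0.166], [0.93, 0.144, 0.159], [0.893, 0.15, 0.168], [0.892, 0.161, 0.168],
[... 1108 characters left out ...]
 [0.881, 0.246, 0.151]]
scene 0.158 224
[[0.919, -0.249, 0.161], [0.92, -0.234, 0.165], [0.93, -0.226, 0.163], [0.933, -0.22, 0.164], [0.942, -0.214, 0.169], [0.661, -0.063, 0.163], [0.673, -0.061, 0.162], [0.669, -0.028, 0.162], [0.658, -0.024, 0.161], [0.671, -0.023, 0.163], [0.893, 0.145, 0.168], [0.895, 0.15, 0.166], [0.896, 0.155, 0.167], [0.892, 0.162, 0.169], [0.89, 0.168, 0.158], [0.892, 0.174, 0.166], [0.888, 0.18, 0.161], [0.89, 0.185, 0.158], [0.89, 0.19, 0.163], [0.891, 0.195, 0.162], [0.89, 0.203, 0.168], [0.886, 0.207, 0.166], [0.89, 0.214, 0.169], [0.885, 0.219, 0.164], [0.887, 0.225, 0.159], [0.886, 0.231, 0.158], [0.882, 0.238, 0.167], [0.886, 0.244, 0.163]]
scene 0.095 1802
```

View pics/c0.png

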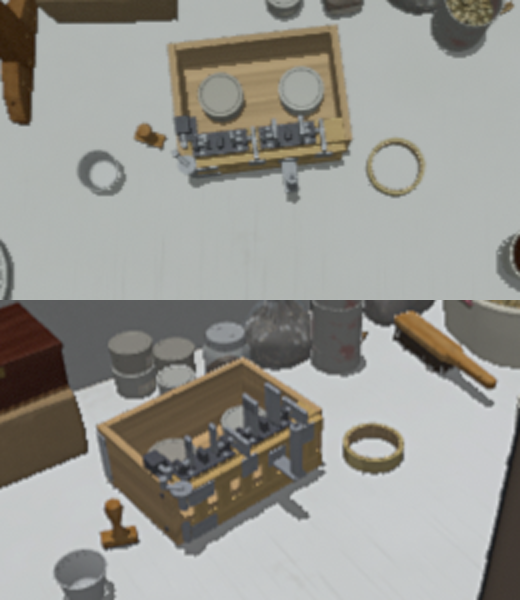

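```bash
cat >> h.py <<'E'
def plan(T,yc,o=None):
    "T world TCP target, yc world deg direction for jaw axis; prints twist then shift in tool axes after the twist"
    o=o or get_obs(); M=R.from_euler('xyz',o["orientation"],degrees=True).as_matrix(); y=M[:,1]
    cur=np.degrees(np.arctan2(y[1],y[0]))
    for k in (0,180):
        a=(yc+k-cur+180)%360-180
        # tool x is down: +twist turns clockwise seen from above
        tw=-np.radians(a); M2=M@R.from_rotvec([tw,0,0]).as_matrix()
        print("k",k,"jaw now",round(cur,1),"twist rad",round(tw,3),"shift mm",np.round(M2.T@(np.array(T)-o["tool_pos"])*1000,1))
    print("toolx",np.round(M[:,0],3),"pos",np.round(o["tool_pos"],4),"q",np.round(o["joint_pos"],1),"F",np.round(o["force"],1),"op",o["opening"])
E
python3 - <<'E'
from h import *
plan([.657,.054,.25],98.5)
print(camera_params("wrist")["tvec"])
p,Rm,t=cam("wrist"); print(-Rm.T@t, Rm[2])
E
```

```text
k 0 jaw now 111.5 twist rad 0.227 shift mm [-23.4 613.9 505.6]
k 180 jaw now 111.5 twist rad -2.914 shift mm [ -23.4 -613.9 -505.6]
toolx [ 0.  0. -1.] pos [ 0.2477 -0.6279  0.2266] q [-52.   20.5   0.7  -0.  -70.1 -16.5] F [-0.6  0.5  0. ] op 0.08792964483386072
[ 0.67416013 -0.03092282  0.39070243]
[ 0.18524943 -0.6519664   0.38564096] [ 0.22977884  0.09142525 -0.96893917]
```

```bash
python3 -m pendant '[{"claw":58,"linear":[-12,0,0],"twist":0.114},{"claw":58,"linear":[-11,0,0],"twist":0.113},{"claw":58,"linear":[0,29,24],"twist":0},{"claw":58,"linear":[0,29,24],"twist":0},{"claw":58,"linear":[0,29,24],"twist":0},{"claw":58,"linear":[0,29,24],"twist":0},{"claw":58,"linear":[0,29,24],"twist":0},{"claw":58,"linear":[0,29,24],"twist":0},{"claw":58,"linear":[0,29,24],"twist":0},{"claw":58,"linear":[0,29,24],"twist":0}]'
python3 -m pendant '[{"claw":58,"linear":[0,29,24],"twist":0},{"claw":58,"linear":[0,29,24],"twist":0},{"claw":58,"linear":[0,29,24],"twist":0},{"claw":58,"linear":[0,29,24],"twist":0},{"claw":58,"linear":[0,29,24],"twist":0},{"claw":58,"linear":[0,29,24],"twist":0},{"claw":58,"linear":[0,29,24],"twist":0},{"claw":58,"linear":[0,29,24],"twist":0},{"claw":58,"linear":[0,29,24],"twist":0},{"claw":58,"linear":[0,29,24],"twist":0}]'
python3 - <<'E'
from h import *
plan([.657,.054,.25],98.5)
im,d=snapshot("wrist"); cv2.imwrite("pics/w1.png",im[:,:,::-1]); w=cloud("wrist",d); np.save("w1.npy",w)
for t in ["small_catch","large_catch","gate_post"]:
    for r in boxes_of("wrist",t)[:2]:
        c,q=map(int,r["xy"]); print(t,r["xy"],round(r["confidence"],2),np.round(w[q,c],3))
E
```

```text
clock: 1.83
tool_pos: [0.4038, -0.3684, 0.2499]
orientation: [-33.5, 90.0, -25.0]
force: [1.5, -0.1, -0.9]
opening: 0.0577
clock: 2.67
tool_pos: [0.5982, -0.0458, 0.2499]
orientation: [2.2, 90.0, 10.7]
force: [0.8, 0.1, -0.2]
opening: 0.058
k 0 jaw now 98.5 twist rad 0.001 shift mm [-0.  90.  72.9]
k 180 jaw now 98.5 twist rad -3.141 shift mm [ -0.  -90.  -72.9]
toolx [ 0.001  0.    -1.   ] pos [ 0.5982 -0.0458  0.2499] q [ 14.3  12.7  -7.2   0.  -70.1 -95.7] F [ 0.8  0.1 -0.2] op 0.05797497626142405
small_catch [363.4, 238.5] 0.45 [0.651 0.021 0.104]
large_catch [301.4, 242.3] 0.66 [ 0.665 -0.045  0.105]
gate_post [306.2, 187.4] 0.6 [ 0.594 -0.049  0.147]
gate_post [304.5, 240.4] 0.44 [ 0.663 -0.042  0.103]
```

View pics/w1.png

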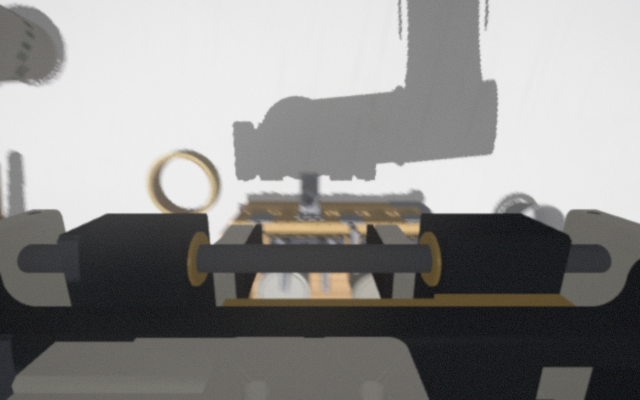

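```bash
cat > fit.py <<'E'
from h import *
from scipy.optimize import least_squares
def sd(p,c,h): # distance to box surface, xy
    q=abs(p-c)-h; return np.hypot(*np.maximum(q,0).T)+np.minimum(q.max(1),0)
def run(names,x0=(.66,-.013,np.radians(8.5))):
    P=[]
    for n in names:
        w=np.load(n+".npy").reshape(-1,3)
        P.append(w[(w[:,2]>.128)&(w[:,2]<.168)&(w[:,0]>.56)&(w[:,0]<.72)&(abs(w[:,1])<.12)])
    P=np.vstack(P)
    def f(v):
        c,s=np.cos(v[2]),np.sin(v[2]); q=(P[:,:2]-v[:2])@np.array([[c,-s],[s,c]])
        D=[abs(np.hypot(*(q-[-.054,-.032]).T)-.0085)]
        for y,hx in ((-.035,.014),(.065,.006)):
            for k in (-.019,.019): D.append(abs(sd(q,[.018,y+k],[hx,.003])))
        return np.min(D,0)
    r=least_squares(f,x0,loss="soft_l1",f_scale=.002)
    v=r.x; M=np.array([[np.cos(v[2]),-np.sin(v[2])],[np.sin(v[2]),np.cos(v[2])]])
    print(names,len(P),np.round(v[:2],4),"psi",np.round(np.degrees(v[2]),2),"med res",np.round(np.median(f(v)),4),
      *[(k,np.round(v[:2]+M@np.array(a),4)) for k,a in dict(small=(.018,.065),large=(.018,-.035),hinge=(-.009,.118),post=(-.054,-.032)).items()])
if __name__=="__main__":
    for n in (["top"],["scene"],["w1"],["top","scene"],["top","scene","w1"]): run(n)
E
python3 fit.py
```

```text
['top'] 122 [ 0.6494 -0.0146] psi 8.1 med res 0.001 ('small', array([0.6581, 0.0523])) ('large', array([ 0.6722, -0.0467])) ('hinge', array([0.6239, 0.1009])) ('post', array([ 0.6004, -0.0539]))
['scene'] 318 [ 0.6492 -0.0127] psi 8.33 med res 0.0007 ('small', array([0.6576, 0.0542])) ('large', array([ 0.672 , -0.0447])) ('hinge', array([0.6232, 0.1028])) ('post', array([ 0.6004, -0.0522]))
['w1'] 615 [ 0.6522 -0.0097] psi 7.92 med res 0.0016 ('small', array([0.6611, 0.0572])) ('large', array([ 0.6748, -0.0418])) ('hinge', array([0.627, 0.106])) ('post', array([ 0.6031, -0.0488]))
['top', 'scene'] 440 [ 0.6491 -0.0129] psi 8.33 med res 0.0008 ('small', array([0.6575, 0.0541])) ('large', array([ 0.672 , -0.0449])) ('hinge', array([0.6231, 0.1026])) ('post', array([ 0.6003, -0.0524]))
['top', 'scene', 'w1'] 1055 [ 0.6499 -0.0121] psi 8.5 med res 0.0014 ('small', array([0.6581, 0.0548])) ('large', array([ 0.6729, -0.0441])) ('hinge', array([0.6236, 0.1032])) ('post', array([ 0.6012, -0.0518]))
```

```bash
python3 -m pendant '[{"claw":58,"linear":[0,30,25],"twist":0},{"claw":58,"linear":[0,30,25],"twist":0},{"claw":58,"linear":[0,30,24],"twist":0},{"claw":58,"linear":[30,0,0],"twist":0},{"claw":58,"linear":[30,0,0],"twist":0},{"claw":58,"linear":[10,0,0],"twist":0},{"claw":58,"linear":[0,0,0],"twist":0},{"claw":58,"linear":[0,0,0],"twist":0},{"claw":58,"linear":[0,0,0],"twist":0},{"claw":58,"linear":[0,0,0],"twist":0}]'
python3 - <<'E'
from h import *
plan([.658,.054,.131],98.3)
im,d=snapshot("wrist"); a=im[:,:,::-1][160:400,120:520]
im,d=snapshot("scene"); b=im[:,:,::-1][120:270,200:450]
cv2.imwrite("pics/w2.png",np.vstack([cv2.resize(a,(500,300)),cv2.resize(b,(500,300))]))
E
```

```text
clock: 3.7
tool_pos: [0.6584, 0.0519, 0.1819]
orientation: [4.1, 89.8, 12.6]
force: [-0.1, 0.5, 0.9]
opening: 0.0583
k 0 jaw now 98.5 twist rad 0.003 shift mm [50.9  2.1 -0.2]
k 180 jaw now 98.5 twist rad -3.138 shift mm [50.9 -2.1  0.2]
toolx [ 0.003  0.001 -1.   ] pos [0.6584 0.0519 0.1819] q [  21.4   20.7   -5.     0.   -64.  -102.9] F [-0.1  0.5  0.9] op 0.05825240253940278
```

View pics/w2.png

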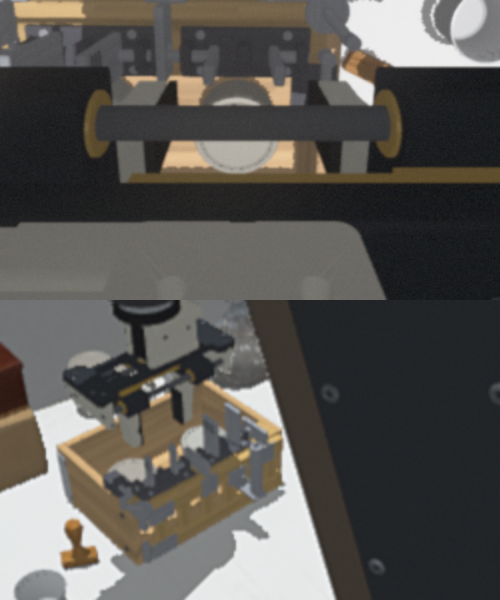

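```bash
python3 -m pendant '[{"claw":58,"linear":[0,2,0],"twist":0},{"claw":58,"linear":[20,0,0],"twist":0},{"claw":58,"linear":[20,0,0],"twist":0},{"claw":58,"linear":[10,0,0],"twist":0},{"claw":58,"linear":[0,0,0],"twist":0},{"claw":58,"linear":[0,0,0],"twist":0},{"claw":40,"linear":[0,0,0],"twist":0},{"claw":30,"linear":[0,0,0],"twist":0},{"claw":22,"linear":[0,0,0],"twist":0},{"claw":22,"linear":[0,0,0],"twist":0}]'
python3 -m pendant '[{"claw":22,"linear":[0,0,0],"twist":0},{"claw":22,"linear":[0,0,0],"twist":0},{"claw":22,"linear":[0,0,0],"twist":0},{"claw":22,"linear":[0,0,0],"twist":0},{"claw":22,"linear":[0,0,0],"twist":0},{"claw":22,"linear":[0,0,0],"twist":0},{"claw":22,"linear":[0,0,0],"twist":0},{"claw":22,"linear":[0,0,0],"twist":0},{"claw":22,"linear":[0,0,0],"twist":0},{"claw":22,"linear":[0,0,0],"twist":0}]'
```

```text
clock: 4.63
tool_pos: [0.658, 0.0539, 0.1308]
orientation: [-19.6, 89.9, -11.1]
force: [1.5, -2.8, 2.0]
opening: 0.0368
clock: 5.47
tool_pos: [0.6579, 0.0529, 0.1309]
orientation: [-51.1, 89.9, -42.6]
force: [2.3, -7.9, 6.0]
opening: 0.0225
```

```bash
python3 -m pendant '[{"claw":58,"linear":[0,0,0],"twist":0},{"claw":58,"linear":[0,0,0],"twist":0},{"claw":58,"linear":[0,0,0],"twist":0},{"claw":58,"linear":[0,0,0],"twist":0},{"claw":58,"linear":[-20,0,0],"twist":0},{"claw":58,"linear":[-30,0,0],"twist":0},{"claw":58,"linear":[-20,0,0],"twist":0},{"claw":58,"linear":[0,-30,0],"twist":0},{"claw":58,"linear":[0,-30,0],"twist":0},{"claw":58,"linear":[0,-30,0],"twist":0}]'
python3 - <<'E'
from h import *
plan([.6725,-.0445,.131],98.3)
im,d=snapshot("wrist"); a=im[:,:,::-1][160:400,120:520]; np.save("w3.npy",cloud("wrist",d))
im,d=snapshot("scene"); b=im[:,:,::-1][120:270,200:450]
cv2.imwrite("pics/w3.png",np.vstack([cv2.resize(a,(500,300)),cv2.resize(b,(500,300))]))
E
```

```text
clock: 6.3
tool_pos: [0.6705, -0.0345, 0.2]
orientation: [41.3, 89.9, 50.0]
force: [0.3, -0.3, -0.2]
opening: 0.0577
k 0 jaw now 98.6 twist rad 0.006 shift mm [ 69.  -10.2   0.4]
k 180 jaw now 98.6 twist rad -3.136 shift mm [69.  10.2 -0.4]
toolx [ 0.001  0.001 -1.   ] pos [ 0.6705 -0.0345  0.2   ] q [ 13.6  21.1  -2.   -0.  -66.9 -95. ] F [ 0.3 -0.3 -0.2] op 0.05767896103124933
```

View pics/w3.png

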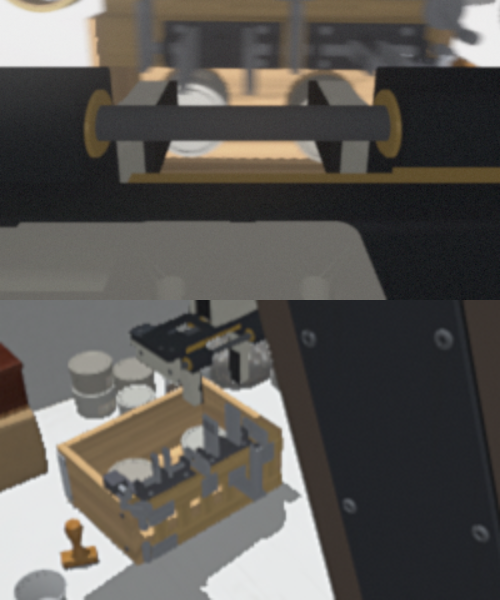

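Run:
```python
from h import *
im,d=snapshot("scene"); np.save("s4.npy",cloud("scene",d))
c,s=np.cos(np.radians(8.3)),np.sin(np.radians(8.3))
for n in ("scene","s4","w3"):
    w=np.load(n+".npy").reshape(-1,3); q=(w[:,:2]-[.6491,-.0129])@np.array([[c,-s],[s,c]])
    for nm,y in (("small",.065),("large",-.035)):
        m=(w[:,2]>.128)&(w[:,2]<.165)&(abs(q[:,0]-.018)<.02)&(abs(q[:,1]-y)<.03)
        print(n,nm,m.sum(),np.histogram((q[m,1]-y)*1000,bins=np.arange(-30,31,3))[0])
print(np.arange(-30,31,3))
```

```text
scene small 71 [ 0  0  3  9 23  1  0  0  0  0  0  0  0  0  0  4 11 20  0  0]
scene large 188 [ 0  0  0 17 61 15  0  0  0  0  0  0  0  0  0  6 20 67  2  0]
s4 small 67 [ 0  0  0  0  0  0  3 19 10  0  0  0  7 15 13  0  0  0  0  0]
s4 large 188 [ 0  0  0 12 71 10  0  0  0  0  0  0  0  0  0  4 21 67  3  0]
w3 small 494 [  0   0   0 119 104  41   0   0   0  90 100  40   0   0   0   0   0   0
   0   0]
w3 large 1092 [ 65 212 337   0   0   0   0   0   0   0   0   0   0 189 203  86   0   0
   0   0]
[-30 -27 -24 -21 -18 -15 -12  -9  -6  -3   0   3   6   9  12  15  18  21
  24  27  30]
```

```bash
python3 -m pendant '[{"claw":58,"linear":[0,-10,0],"twist":0},{"claw":58,"linear":[20,0,0],"twist":0},{"claw":58,"linear":[25,0,0],"twist":0},{"claw":58,"linear":[20,0,0],"twist":0},{"claw":58,"linear":[0,0,0],"twist":0},{"claw":58,"linear":[0,0,0],"twist":0},{"claw":40,"linear":[0,0,0],"twist":0},{"claw":30,"linear":[0,0,0],"twist":0},{"claw":22,"linear":[0,0,0],"twist":0},{"claw":22,"linear":[0,0,0],"twist":0}]'
python3 -m pendant '[{"claw":22,"linear":[0,0,0],"twist":0},{"claw":22,"linear":[0,0,0],"twist":0},{"claw":22,"linear":[0,0,0],"twist":0},{"claw":22,"linear":[0,0,0],"twist":0},{"claw":22,"linear":[0,0,0],"twist":0},{"claw":22,"linear":[0,0,0],"twist":0},{"claw":22,"linear":[0,0,0],"twist":0},{"claw":22,"linear":[0,0,0],"twist":0},{"claw":22,"linear":[0,0,0],"twist":0},{"claw":22,"linear":[0,0,0],"twist":0}]'
python3 -m pendant '[{"claw":58,"linear":[0,0,0],"twist":0},{"claw":58,"linear":[0,0,0],"twist":0},{"claw":58,"linear":[0,0,0],"twist":0},{"claw":58,"linear":[0,0,0],"twist":0},{"claw":58,"linear":[-20,0,0],"twist":0},{"claw":58,"linear":[-35,0,0],"twist":0},{"claw":40,"linear":[-20,0,0],"twist":0},{"claw":40,"linear":[0,0,-30],"twist":0},{"claw":40,"linear":[0,0,-30],"twist":0},{"claw":40,"linear":[0,0,0],"twist":0}]'
python3 - <<'E'
from h import *
plan([.6005,-.0525,.118],98.3)
im,d=snapshot("scene"); np.save("s5.npy",cloud("scene",d)); im,d=snapshot("top"); np.save("t5.npy",cloud("top",d))
c,s=np.cos(np.radians(8.3)),np.sin(np.radians(8.3))
for n in ("s5","t5"):
    w=np.load(n+".npy").reshape(-1,3); q=(w[:,:2]-[.6491,-.0129])@np.array([[c,-s],[s,c]])
    for nm,y in (("small",.065),("large",-.035)):
        m=(w[:,2]>.128)&(w[:,2]<.165)&(abs(q[:,0]-.018)<.02)&(abs(q[:,1]-y)<.03)
        print(n,nm,m.sum(),np.histogram((q[m,1]-y)*1000,bins=np.arange(-30,31,3))[0])
    m=(w[:,2]>.12)&(w[:,2]<.156)&(np.hypot(q[:,0]+.054,q[:,1]+.032)<.03); print("post",m.sum(),w[m].mean(0) if m.any() else 0)
E
```

```text
clock: 7.28
tool_pos: [0.6731, -0.045, 0.1364]
orientation: [-17.5, 89.8, -9.0]
force: [1.1, -3.5, 1.8]
opening: 0.0368
clock: 8.12
tool_pos: [0.673, -0.0459, 0.1362]
orientation: [-40.3, 89.8, -31.8]
force: [2.1, -7.6, 5.0]
opening: 0.0222
clock: 8.95
tool_pos: [0.6081, -0.0536, 0.2099]
orientation: [131.2, 89.9, 139.7]
force: [-1.0, 1.0, -0.9]
opening: 0.0413
k 0 jaw now 98.5 twist rad 0.003 shift mm [91.9  2.  -7.2]
k 180 jaw now 98.5 twist rad -3.138 shift mm [91.9 -2.   7.2]
toolx [-0.002  0.001 -1.   ] pos [ 0.6081 -0.0536  0.2099] q [ 13.2  15.2  -9.1  -0.1 -65.7 -94.7] F [-1.   1.  -0.9] op 0.04127473144730285
s5 small 68 [ 0  0  0  0  0  0  7 15 11  0  0  0  9 16 10  0  0  0  0  0]
s5 large 163 [ 0  0  0  0  0  0  3 31 36  0  0  0 13 38 42  0  0  0  0  0]
post 75 [ 0.59496683 -0.0487007   0.13943973]
t5 small 0 [0 0 0 0 0 0 0 0 0 0 0 0 0 0 0 0 0 0 0 0]
t5 large 0 [0 0 0 0 0 0 0 0 0 0 0 0 0 0 0 0 0 0 0 0]
post 21 [ 0.59486312 -0.05359611  0.14534581]
```

```bash
python3 -m pendant '[{"claw":34,"linear":[0,0,0],"twist":-0.12},{"claw":34,"linear":[0,0,0],"twist":-0.12},{"claw":34,"linear":[0,0,0],"twist":-0.12},{"claw":34,"linear":[0,0,0],"twist":-0.12},{"claw":34,"linear":[0,0,0],"twist":-0.12},{"claw":34,"linear":[0,0,0],"twist":-0.12},{"claw":34,"linear":[0,0,0],"twist":-0.12},{"claw":34,"linear":[0,0,0],"twist":-0.12},{"claw":34,"linear":[0,0,0],"twist":-0.12},{"claw":34,"linear":[0,0,0],"twist":-0.12}]'
python3 -m pendant '[{"claw":34,"linear":[0,0,0],"twist":-0.076},{"claw":34,"linear":[0,8,0],"twist":0},{"claw":34,"linear":[20,0,0],"twist":0},{"claw":34,"linear":[20,0,0],"twist":0},{"claw":34,"linear":[0,0,0],"twist":0},{"claw":34,"linear":[0,0,0],"twist":0},{"claw":34,"linear":[0,0,0],"twist":0},{"claw":34,"linear":[0,0,0],"twist":0},{"claw":34,"linear":[0,0,0],"twist":0},{"claw":34,"linear":[0,0,0],"twist":0}]'
python3 - <<'E'
from h import *
plan([.6005,-.0525,.119],171.6)
im,d=snapshot("wrist"); a=im[:,:,::-1][100:400,120:520]; w=cloud("wrist",d)
m=(w[...,2]>.125)&(w[...,2]<.156)&(np.hypot(w[...,0]-.6,w[...,1]+.052)<.02); print(m.sum(),np.percentile(w[m],[2,50,98],axis=0) if m.any() else 0)
im,d=snapshot("scene"); b=im[:,:,::-1][120:270,200:450]
cv2.imwrite("pics/w4.png",np.vstack([cv2.resize(a,(400,300)),cv2.resize(b,(400,240))]))
E
```

```text
clock: 9.88
tool_pos: [0.6132, -0.0531, 0.2089]
orientation: [104.3, 90.0, -178.1]
force: [0.1, -0.6, -0.3]
opening: 0.034
clock: 10.72
tool_pos: [0.6051, -0.0522, 0.1705]
orientation: [-72.5, 89.9, 9.1]
force: [-0.1, 0.6, -1.1]
opening: 0.034
k 0 jaw now 171.6 twist rad 0.0 shift mm [51.4  4.6 -1. ]
k 180 jaw now 171.6 twist rad -3.141 shift mm [51.4 -4.6  1. ]
toolx [ 0.001  0.    -1.   ] pos [ 0.6051 -0.0522  0.1705] q [ 13.5  16.6 -12.8   0.  -60.6 -21.9] F [-0.1  0.6 -1.1] op 0.034023412961291834
763 [[ 0.59154261 -0.06155161  0.12707342]
 [ 0.59908894 -0.05677575  0.1511676 ]
 [ 0.60665773 -0.04649405  0.15432718]]
```

View pics/w4.png

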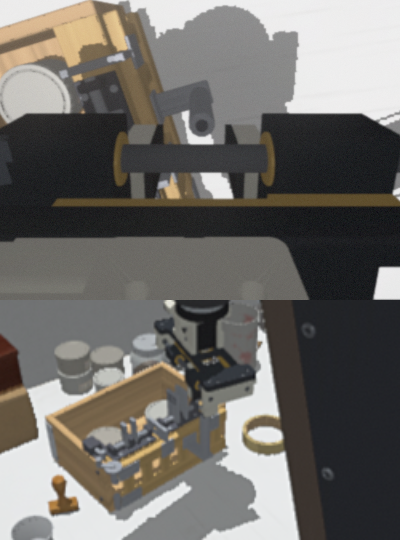

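```bash
python3 -m pendant '[{"claw":34,"linear":[0,5,-1],"twist":0},{"claw":34,"linear":[0,0,0],"twist":0},{"claw":34,"linear":[20,0,0],"twist":0},{"claw":34,"linear":[20,0,0],"twist":0},{"claw":34,"linear":[11,0,0],"twist":0},{"claw":34,"linear":[0,0,0],"twist":0},{"claw":34,"linear":[0,0,0],"twist":0},{"claw":8,"linear":[0,0,0],"twist":0},{"claw":8,"linear":[0,0,0],"twist":0},{"claw":8,"linear":[0,0,0],"twist":0}]'
python3 -m pendant '[{"claw":8,"linear":[0,0,0],"twist":0},{"claw":8,"linear":[0,0,0],"twist":0},{"claw":8,"linear":[0,0,0],"twist":0},{"claw":8,"linear":[0,0,0],"twist":0},{"claw":8,"linear":[0,0,0],"twist":0},{"claw":8,"linear":[0,0,0],"twist":0},{"claw":8,"linear":[0,0,0],"twist":0},{"claw":8,"linear":[0,0,0],"twist":0},{"claw":8,"linear":[0,0,0],"twist":0},{"claw":8,"linear":[0,0,0],"twist":0}]'
python3 -c "
from h import *
plan([.6005,-.0525,.119],171.6)"
```

```text
clock: 11.65
tool_pos: [0.6002, -0.0524, 0.1196]
orientation: [-73.1, 89.9, 8.6]
force: [-0.1, 0.0, 0.1]
opening: 0.0192
clock: 12.48
tool_pos: [0.6003, -0.0525, 0.1194]
orientation: [-82.9, 89.9, -1.2]
force: [0.3, -0.0, 5.8]
opening: 0.016
k 0 jaw now 171.7 twist rad 0.001 shift mm [ 0.4 -0.2  0. ]
k 180 jaw now 171.7 twist rad -3.141 shift mm [ 0.4  0.2 -0. ]
toolx [ 0.002 -0.    -1.   ] pos [ 0.6003 -0.0525  0.1194] q [ 13.6  18.8 -16.9   0.  -54.2 -21.9] F [ 0.3 -0.   5.8] op 0.01598744062908885
```

```bash
python3 -m pendant '[{"claw":8,"linear":[0,7.8,0.2],"twist":0.05},{"claw":8,"linear":[0,7.8,0.2],"twist":0.05},{"claw":8,"linear":[0,7.8,0.2],"twist":0.05},{"claw":8,"linear":[0,7.8,0.2],"twist":0.05},{"claw":8,"linear":[0,7.8,0.2],"twist":0.05},{"claw":8,"linear":[0,7.8,0.2],"twist":0.05},{"claw":8,"linear":[0,7.8,0.2],"twist":0.05},{"claw":8,"linear":[0,7.8,0.2],"twist":0.05},{"claw":8,"linear":[0,0,0],"twist":0},{"claw":8,"linear":[0,0,0],"twist":0}]'
cat >> h.py <<'E'
def gate(o,h=(.6234,.1028),psi=8.3):
    v=o["tool_pos"][:2]-np.array(h); a0=np.arctan2(-.150,-.045)+np.radians(psi)
    print("theta",(a0-np.arctan2(v[1],v[0])+np.pi)%(2*np.pi)-np.pi,"r",np.hypot(*v),"(0.1566)")
E
python3 -c "
from h import *
o=get_obs(); gate(o); plan([.6005,-.0525,.119],171.6-22.9,o)"
```

```text
clock: 13.32
tool_pos: [0.5422, -0.0312, 0.1194]
orientation: [-53.1, 89.9, 5.8]
force: [1.6, -0.2, 6.7]
opening: 0.0165
theta 0.3980108032109966 r 0.1566649692286652 (0.1566)
k 0 jaw now 148.9 twist rad 0.003 shift mm [  0.5 -60.8  12.1]
k 180 jaw now 148.9 twist rad -3.139 shift mm [  0.5  60.8 -12.1]
toolx [ 0.002  0.    -1.   ] pos [ 0.5422 -0.0312  0.1194] q [ 17.4  13.7 -24.4   0.  -51.8 -48.6] F [ 1.6 -0.2  6.7] op 0.01650092793712608
```

Holding and swinging as planned; continue to about 1.43 rad.

```bash
python3 -m pendant '[{"claw":8,"linear":[0,7.8,0.2],"twist":0.05},{"claw":8,"linear":[0,7.8,0.2],"twist":0.05},{"claw":8,"linear":[0,7.8,0.2],"twist":0.05},{"claw":8,"linear":[0,7.8,0.2],"twist":0.05},{"claw":8,"linear":[0,7.8,0.2],"twist":0.05},{"claw":8,"linear":[0,7.8,0.2],"twist":0.05},{"claw":8,"linear":[0,7.8,0.2],"twist":0.05},{"claw":8,"linear":[0,7.8,0.2],"twist":0.05},{"claw":8,"linear":[0,7.8,0.2],"twist":0.05},{"claw":8,"linear":[0,7.8,0.2],"twist":0.05}]'
python3 -c "
from h import *
o=get_obs(); gate(o); plan([.6005,-.0525,.119],171.6-51.6,o)"
python3 -m pendant '[{"claw":8,"linear":[0,7.8,0.2],"twist":0.05},{"claw":8,"linear":[0,7.8,0.2],"twist":0.05},{"claw":8,"linear":[0,7.8,0.2],"twist":0.05},{"claw":8,"linear":[0,7.8,0.2],"twist":0.05},{"claw":8,"linear":[0,7.8,0.2],"twist":0.05},{"claw":8,"linear":[0,7.8,0.2],"twist":0.05},{"claw":8,"linear":[0,7.8,0.2],"twist":0.05},{"claw":8,"linear":[0,7.8,0.2],"twist":0.05},{"claw":8,"linear":[0,7.8,0.2],"twist":0.05},{"claw":8,"linear":[0,7.8,0.2],"twist":0.05}]'
python3 -m pendant '[{"claw":8,"linear":[0,4.7,0.1],"twist":0.03},{"claw":8,"linear":[0,0,0],"twist":0},{"claw":8,"linear":[0,0,0],"twist":0},{"claw":8,"linear":[0,0,0],"twist":0},{"claw":8,"linear":[0,0,0],"twist":0},{"claw":8,"linear":[0,0,0],"twist":0},{"claw":8,"linear":[0,0,0],"twist":0},{"claw":8,"linear":[0,0,0],"twist":0},{"claw":8,"linear":[0,0,0],"twist":0},{"claw":8,"linear":[0,0,0],"twist":0}]'
python3 - <<'E'
from h import *
o=get_obs(); gate(o); plan([.6005,-.0525,.119],91,o)
im,d=snapshot("scene"); b=im[:,:,::-1][110:310,150:450]; w0=cloud("scene",d)
im,d=snapshot("top"); a=im[:,:,::-1][100:280,190:460]
cv2.imwrite("pics/end.png",np.vstack([cv2.resize(a,(450,300)),cv2.resize(b,(450,300))]))
w=w0.reshape(-1,3); c,s=np.cos(np.radians(8.3)),np.sin(np.radians(8.3)); q=(w[:,:2]-[.6491,-.0129])@np.array([[c,-s],[s,c]])
for nm,y in (("small",.065),("large",-.035)):
    m=(w[:,2]>.128)&(w[:,2]<.165)&(abs(q[:,0]-.018)<.02)&(abs(q[:,1]-y)<.03)
    print(nm,m.sum(),np.histogram((q[m,1]-y)*1000,bins=np.arange(-30,31,3))[0])
E
```

```text
clock: 14.15
tool_pos: [0.4886, 0.0242, 0.1193]
orientation: [-19.7, 89.9, 10.3]
force: [3.3, 1.2, 7.2]
opening: 0.0163
theta 0.8962817458165411 r 0.15606987879828146 (0.1566)
k 0 jaw now 120.0 twist rad 0.001 shift mm [   0.5 -122.4   58.6]
k 180 jaw now 120.0 twist rad -3.141 shift mm [  0.5 122.4 -58.6]
toolx [ 0.002  0.    -1.   ] pos [0.4886 0.0242 0.1193] q [ 25.9   8.8 -30.9   0.  -50.2 -85.9] F [3.3 1.2 7.2] op 0.016341249476850284
clock: 14.98
tool_pos: [0.4683, 0.0986, 0.1194]
orientation: [3.8, 89.8, 5.2]
force: [5.9, -2.1, 5.1]
opening: 0.0166
clock: 15.82
tool_pos: [0.4682, 0.1029, 0.1194]
orientation: [3.7, 89.9, 3.5]
force: [4.8, -1.0, 5.1]
opening: 0.0161
theta 1.4250143360282932 r 0.15515084382542693 (0.1566)
k 0 jaw now 89.8 twist rad -0.02 shift mm [   0.7 -157.7  129.5]
k 180 jaw now 89.8 twist rad 3.121 shift mm [   0.7  157.7 -129.5]
toolx [ 0.003  0.    -1.   ] pos [0.4682 0.1029 0.1194] q [ 3.600e+01  7.900e+00 -3.200e+01  1.000e-01 -4.990e+01 -1.263e+02] F [ 4.8 -1.   5.1] op 0.016098953586014517
small 22 [ 0  0  0  0  0  0  0  0  0  0  0  0  0 13  9  0  0  0  0  0]
large 0 [0 0 0 0 0 0 0 0 0 0 0 0 0 0 0 0 0 0 0 0]
```

View pics/end.png

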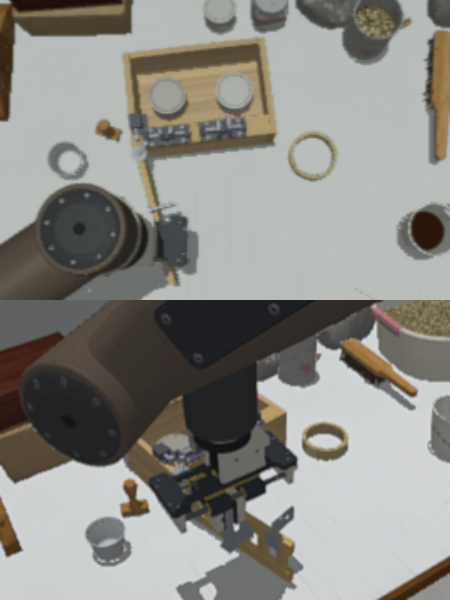

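The last picture shows the gate standing out nearly square, from (143,160) to (172,280) in the top view. The gripper is on the post and the things around the crate are in place.

```bash
python3 -c "
from h import *
print(close_job()); o=get_obs(); gate(o); print(o['clock'],o['opening'],o['force'])"
```

```text
the job is handed in; nothing more can be done
None
the job is handed in; nothing more can be done
```

The gate is open and held by its post, and the job was handed in after about 16 s of the 61 s allowed. No verdict is reported.

I squeezed the smaller catch first, at y = +65 mm, then the larger one at y = −35 mm. I then gripped the post with the jaws along its direction of travel and swung the gate past its detent.

- **Catches:** camera depth showed both pairs of tabs moved in to about ±9 mm. At the smaller catch's check the larger was still fully apart. After the swing the arm hid the large tabs and one small tab, so I could not check those again.
- **Gate:** by the arm's position it stands at about 1.42 rad, standing still.
- **Grip:** the opening reads 16 mm on the 17 mm post. The radius from the hinge came out at 155 mm against 157 mm expected, and the wrist force was about 5 N along x. Finger contact force was not measured directly.
- **Loose things:** the two tins, tape, stamp, cup and mug look in place in the last overhead picture. I judged this by eye, not by measuring distances.

One disagreement came up: wrist-camera positions were a few mm off the fixed cameras, up to about 9 mm in one picture, probably because the arm was still moving. I used the fixed cameras for the catches.

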